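# Push the jammed cork out of the dispenser sleeve

## Task

One of the two white sleeves is blocked by a cork stopper jammed inside it. Take the wooden pusher out of its rack by its grip and push the stopper down and out of the bottom of that sleeve, so that it drops into the egg cup underneath. Push until the pusher's collar rests on the sleeve's rim, then let go and leave the pusher standing in the sleeve, with the egg cup still upright in its place.

Things in the scene. Friction and masses are not known exactly. Their poses are not given: they have to be found in the camera images.
- sleeve_stand: Fixed steel stand with the blocked upright white tube (its twin, unlisted, is empty). Origin on the worktop below the tube's axis. Tube: outside 42 mm, bore 34 mm, lower end 85 mm, rim 145 mm up; nothing of the stand is higher; post 60 mm off along its own -x. Four sprung lips 27 mm above the tube's lower end leave a 25 mm opening, hold the stopper and give way downwards at about 8 to 14 N.
- stopper: Cylindrical cork stopper, diameter 31 mm, length 28 mm, about 20 g, held in the sleeve with its top 5 mm below the rim. Origin at its centre, z along its axis (up at the start).
- pusher: Round wooden pusher, about 70 g, upright. Origin at the shaft's lower tip, z up to the grip. From the tip: shaft 14 mm thick from 0 to 72 mm, collar 50 mm wide from 72 to 80, grip 30 mm wide from 80 to 120 mm. It hangs by the collar in a fixed wooden rack (80 x 80 mm, top 100 mm high, hole 27 mm), tip 28 mm above the worktop; lift 80 mm to clear it. The loose pestle without a collar is not it.
- egg_cup: White ceramic egg cup, loose, on the stand's 8 mm base plate under the blocked sleeve; 50 mm high, 54 mm wide outside and 48 mm inside at the rim, inner floor 18 mm above its foot. Origin at the centre of the foot's underside, z up.
Mind the look-alikes: they are no part of the job. There is more than one size of the stopper; the one meant has the size given above.

How it is judged (in metres and radians):
On the way, in this order (a step that is already met when the one before it is completed fails the run):
1. the pusher's shaft enters the top of the blocked sleeve (horizontal distance between pusher and sleeve_stand below 0.017 m and z of pusher in the frame of sleeve_stand between 0.05 and 0.144 m), for 0.05 s.
2. the stopper leaves the bottom of the sleeve while the shaft is in it (z of stopper in the frame of sleeve_stand below 0.07 m and horizontal distance between pusher and sleeve_stand below 0.02 m and z of pusher in the frame of sleeve_stand below 0.13 m), for 0.05 s.
At the end, for the whole second after the job is handed in: The stopper rests in the egg cup (centre within 20 mm of the cup's axis); the cup is upright (10 degrees), within 20 mm of the blocked sleeve's axis; the pusher stands released and still in that sleeve, within 10 degrees of upright, collar within 10 mm of the rim (horizontal distance between stopper and egg_cup below 0.02 m and z of stopper in the frame of egg_cup between 0.01 and 0.055 m and linear speed of each of stopper, pusher below 0.03 m/s and horizontal distance between each of egg_cup, pusher and sleeve_stand below 0.02 m and angle between each of egg_cup, pusher's own z axis and vertical below 0.17 rad and z of pusher in the frame of sleeve_stand between 0.063 and 0.083 m); the robot touches nothing.
It fails at once if the egg cup is knocked over (angle between egg_cup's own z axis and vertical above 0.6 rad).
It also fails if it takes over 48 s, if anything falls off the work surface, if the arm or the gripper's body presses on something with over 40 N, if the wrist force passes 120 N, or if a joint passes its speed limit or range.

## Robot

A 6-joint arm with a two-finger parallel gripper is mounted at the origin on the work surface. World frame = base frame: x ahead of the robot, y to its left, z up, the work surface at z = 0. Lengths are in mm, angles in rad, forces in N, time in s.
With the tool pointing down it reaches from about 300 to 775 mm from the base axis. Payload 14.6 kg.
Tool frame: the origin (TCP) lies on the front face of the gripper's body, between the roots of the fingers; the fingertips stand 97 mm ahead of it and the grasp point (between the pads) lies 78 mm ahead of it; z points along the fingers, y is the line along which they close (so a half turn about z gives the same grasp; the last joint's range is limited). The gripper opens to 94 mm and grips with 3 to 60 N. Pads are 16 mm wide; open, the fingers measure 119 mm over their backs; the gripper's body (75 mm by 177 mm) begins 78 mm behind the grasp point.
Start: joints at [-1.407, 0.3, 1.521, -0, 1.321, -0.067], TCP at [125.81, -535.408, 302.646] pointing down, gripper open.
Joint ranges: [-3.03, 3.03], [-0.79, 2.21], [0.23, 2.52], [-1.04, 4.18], [0, 3.07], [-2.55, 2.55]. Speed limits (rad/s): [2.22, 2.22, 2.57, 3.14, 3.14, 3.14].

## Interface

Orientations are given as [roll, pitch, yaw] about the fixed x, y, z axes, in that order (R = Rz(yaw) Ry(pitch) Rx(roll)).
In Python, from cell import * gives the robot as it stands.
- The arm moves only by the tool carry_out, never from a script. Its arguments are lists of equal length, an entry for each row: "slide": the shift along the world's x, y, z scaled (see below), a list of three; "dr": the turn, a rotation vector about the world's x, y, z scaled (see below), a list of three; "gripper": the opening in per cent of the stroke, from 0 (shut) to 100 (fully open). A call has 1 to 10 rows; each row is the pose to reach, as a shift and turn from the pose commanded when the call began, turning the shorter way round; what a row does not reach only later rows make up. The controller multiplies each number of a shift by 0.25 m and each number of a turn by 360 degrees. A row lasts 1/12 s, in which the tool goes at most 41.7 mm and 7.16 degrees, less where a joint would pass 70% of its speed; a pose out of reach is approached as far as the arm can. A call with a number of a shift or a turn outside -1 to 1 is refused whole. A call with a gripper value outside its range is refused whole. The fingers move at their own pace and stop on an object; "newtons" is the grip in N (left out, the last holds). Time passes only in rows, so rows that repeat a pose let the fingers close. It gives the time, the measured TCP pose, the force, the opening and the grip force at its end, in the units of the state.
- read_state(): the state, without advancing time (a new reading comes with each control period).
- camera(name): name is "scene" or "side" or "wrist"; returns the picture (480x640x3 uint8, red, green, blue); there is no depth.
- camera_model(name): a dict with "vfov" (degrees; the focal length in pixels is half the picture's height over the tangent of half this angle, whatever the lens; pixels are square), "cx", "cy" (the principal point, pixels), "R" (3x3) and "t" (3): a world point X has camera coordinates R X + t. Camera axes: x right, y down, z forward; pixel columns grow to the right and rows downward; lengths in mm; the calibration is good to about 2 mm. A picture is of the moment at which its call begins: read the wrist's pose just before it. camera_model takes no time and is no camera call; for the wrist camera it gives the pose at the moment of the call.
- sign_off(): hands the job in; it is judged then, once.
The state is a dict: "clock": time; "joints": joint angles; "qd": joint speeds; "effort": joint torques, N m; "eef_pos": TCP position; "eef_rot": TCP orientation; "wrist_force": force on the tool from outside, world axes, zero at the start; "moment": the same for the moment, N m; "finger_gap": finger opening in mm; "finger_force": force on a finger pad.
Only numpy, scipy, OpenCV 4.12 (cv2) and the standard library are available. Lean on these libraries where they do the work, as an engineer would, in place of code of your own. Each camera call takes 0.05 s, during which the arm holds its last target. There are 200 camera calls.

## Working session

There is one attempt and no reset: what is moved stays moved. The work goes in short steps, Python scripts to look and compute and a tool call to move; the robot and the scene stay as the last step left them, time stands still between calls to the robot, and variables do not carry over. Pictures are saved under pics/ and viewed, at most 10 in all, crops included, and the job is handed in when it is done.

Besides the shell and the picture viewer there is one more tool, called after "Emit:" as a command line: name --argument value ..., lists and objects as JSON in quotes. carry_out: Moves the arm, as the interface text tells. Its arguments: {"type":"object","properties":{"slide":{"type":"array","items":{"type":"array","items":{"type":"number","minimum":-1,"maximum":1}}},"dr":{"type":"array","items":{"type":"array","items":{"type":"number","minimum":-1,"maximum":1}}},"gripper":{"type":"array","items":{"type":"number"}},"newtons":{"type":"number"}},"required":["slide","dr","gripper"]}

```bash
mkdir -p pics; ls; cat > h.py <<'E'
from cell import *
import numpy as np, cv2
def model(n):
    m=camera_model(n); f=240/np.tan(np.radians(m["vfov"])/2)
    return f,m["cx"],m["cy"],np.array(m["R"]),np.array(m["t"])
def ray(m,u,v):
    f,cx,cy,R,t=m; d=R.T@np.array([(u-cx)/f,(v-cy)/f,1]); return -R.T@t,d/np.linalg.norm(d)
def plane(m,u,v,z):
    o,d=ray(m,u,v); return o+d*(z-o[2])/d[2]
def proj(m,X):
    f,cx,cy,R,t=m; c=R@np.array(X,float)+t; return [round(f*c[0]/c[2]+cx,1),round(f*c[1]/c[2]+cy,1)]
E
python3 - <<'E'
from h import *
for n in ["scene","side","wrist"]:
    m=model(n); i=camera(n); cv2.imwrite(f"pics/{n}0.png",i[:,:,::-1]); print(n,m[:3],(-m[3].T@m[4]).round(),m[3].round(2).tolist(), camera_model(n).keys())
print(read_state())
E
```

```text
pics
scene (np.float64(520.6622262521092), 317.5000966463977, 234.7687150708707) [1059.  434.  562.] [[-0.64, 0.77, -0.02], [0.43, 0.33, -0.84], [-0.64, -0.55, -0.54]] dict_keys(['vfov', 'cx', 'cy', 'R', 't'])
side (np.float64(603.1902150372218), 315.3664187482915, 234.99405994207623) [450. 474. 660.] [[-0.98, -0.18, -0.02], [-0.11, 0.71, -0.69], [0.14, -0.68, -0.72]] dict_keys(['vfov', 'cx', 'cy', 'R', 't'])
wrist (np.float64(383.8418890115496), 322.8128412989967, 243.56260375227563) [ 191. -521.  384.] [[0.23, -0.97, -0.0], [-0.95, -0.22, 0.23], [-0.23, -0.05, -0.97]] dict_keys(['vfov', 'cx', 'cy', 'R', 't'])
{'clock': 0.15, 'joints': array([-1.40657297e+00,  3.00317965e-01,  1.52141960e+00,  1.36267100e-05,
        1.32071415e+00, -6.65976612e-02]), 'qd': array([-0.00012287, -0.00133962, -0.00097541,  0.00019616,  0.00020259,
       -0.00029004]), 'effort': array([ 5.79881671e-04, -5.31962478e+01, -3.52817380e+01,  7.07983668e-02,
        2.35633057e-02, -6.98528220e-05]), 'eef_pos': array([ 125.80935454, -535.30137672,  302.23861288]), 'eef_rot': array([-3.14073637e+00, -7.03400082e-05,  2.30817605e-01]), 'wrist_force': array([ 0.49966826, -0.13803724, -0.04968747]), 'moment': array([-0.0033862 ,  0.00838874, -0.02067349]), 'finger_force': 0.0, 'finger_gap': 94.4536170045106}
```

View pics/scene0.png

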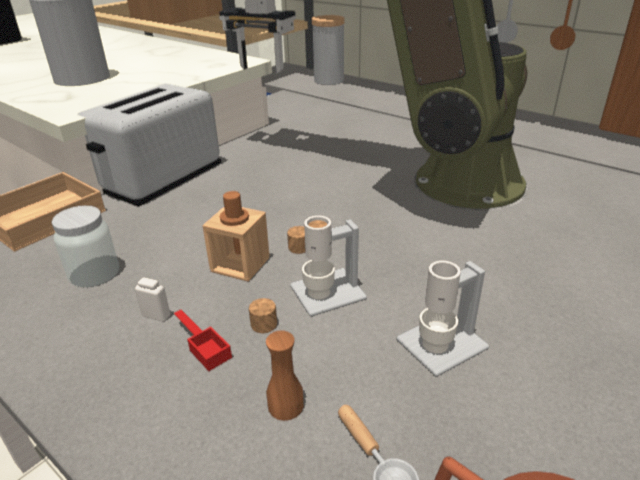

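View pics/side0.png

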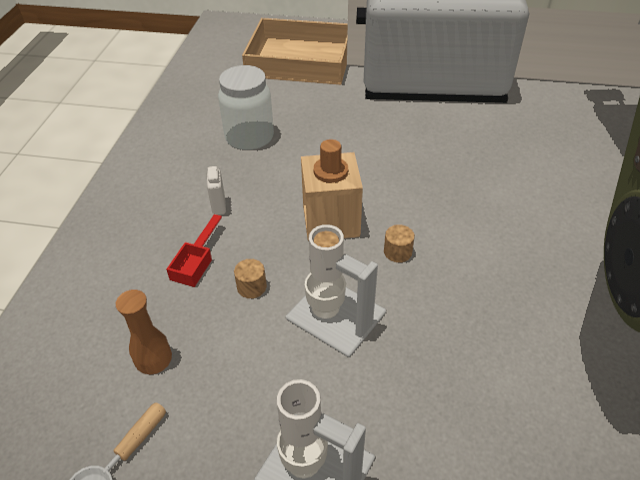

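The scene view shows the pusher in its rack (grip top at 232,196). The blocked sleeve has a cork visible in its rim (317,223), and the empty twin is at (444,270). In the side view the grip top is at (330,146), the blocked rim at (326,238) and the twin's rim at (299,400).

```bash
python3 - <<'E'
from h import *
s=model("scene"); d=model("side")
for nm,z,a,b in [("grip",148,(232,196),(330,146)),("rim",145,(317.5,222.5),(326,238)),("cup",58,(319,269),(325,287)),("jar",100,(80,218),(243,78)),("twin",145,(444,270),(299,400))]:
    p=plane(s,*a,z);q=plane(d,*b,z)
    A=np.stack([r[1] for r in (ray(s,*a),ray(d,*b))]);o=[ray(s,*a)[0],ray(d,*b)[0]]
    k=np.linalg.lstsq(np.stack([A[0],-A[1]],1),o[1]-o[0],rcond=None)[0]
    print(nm,p.round(1),q.round(1),((o[0]+A[0]*k[0]+o[1]+A[1]*k[1])/2).round(1))
for u in [(292,292),(330,311),(365,294),(325,275)]: print(plane(s,*u,8).round())
E
```

```text
grip [ 562.  -176.9  148. ] [ 557.9 -181.8  148. ] [ 558.  -182.6  145.7]
rim [537. -11. 145.] [534.8 -11.2 145. ] [535.  -12.7 143.4]
cup [538.8  -9.1  58. ] [536.   -7.3  58. ] [536.5 -10.4  55.4]
jar [ 723.9 -403.4  100. ] [ 747.6 -408.4  100. ] [ 736.3 -374.4  118.7]
twin [528.5 200.4 145. ] [524.9 200.5 145. ] [525.3 199.  142.4]
[565. -48.   8.]
[564.  33.   8.]
[494.  52.   8.]
[494. -33.   8.]
```

Emit:
carry_out --slide '[[0,0,0.4],[0,0,0.4],[0.87,0.71,0.4],[0.87,0.71,0.4],[0.87,0.71,0.4],[0.87,0.71,0.4],[0.87,0.71,0.4],[0.87,0.71,0.4],[0.87,0.71,0.4],[0.87,0.71,0.4]]' --dr '[[0,0,0],[0,0,0],[0,0,0],[0,0,0],[0,0,0],[0,0,0],[0,0,0],[0,0,0],[0,0,0],[0,0,0]]' --gripper '[100,100,100,100,100,100,100,100,100,100]'

```text
clock: 0.98
eef_pos: [346.4, -354.8, 403.0]
eef_rot: [-3.142, -0.001, 0.235]
wrist_force: [0.1, 0.7, -0.5]
finger_gap: 93.9
finger_force: 0.0
```

Emit:
carry_out --slide '[[0.87,0.71,0],[0.87,0.71,0],[0.87,0.71,0],[0.87,0.71,0],[0.87,0.71,0],[0.87,0.71,0],[0.87,0.71,0],[0.87,0.71,0],[0.87,0.71,-0.3],[0.87,0.71,-0.3]]' --dr '[[0,0,0],[0,0,0],[0,0,0],[0,0,0],[0,0,0],[0,0,0],[0,0,0],[0,0,0],[0,0,0],[0,0,0]]' --gripper '[100,100,100,100,100,100,100,100,100,100]'

```text
clock: 1.82
eef_pos: [560.7, -180.5, 326.5]
eef_rot: [3.141, -0.001, 0.231]
wrist_force: [0.3, -0.8, -1.6]
finger_gap: 94.0
finger_force: 0.0
```

```bash
python3 - <<'E'
from h import *
m=model("wrist"); s=read_state(); print(s["clock"],s["eef_pos"],s["eef_rot"])
cv2.imwrite("pics/wrist1.png",camera("wrist")[:,:,::-1])
print(proj(m,[560,-180,148]),proj(m,[536,-11,145]))
E
```

```text
1.8167 [ 560.73623896 -180.50872544  326.48151105] [ 3.14066091e+00 -1.08336289e-03  2.31498992e-01]
[np.float64(320.5), np.float64(251.5)] [np.float64(77.1), np.float64(229.1)]
```

View pics/wrist1.png

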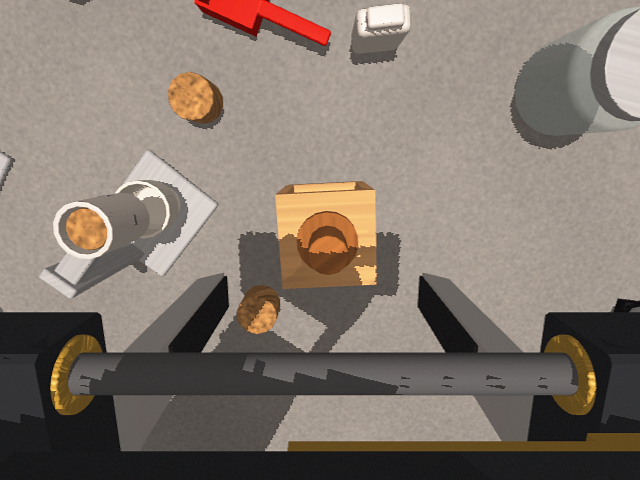

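The wrist view shows the collar around (327,242) between the fingers and the blocked rim at (82,229). Next I'll zoom in on the pusher and measure the rim by fit.

```bash
python3 - <<'E'
from h import *
i=cv2.imread("pics/wrist1.png"); m=model("wrist")
c=cv2.resize(i[170:300,260:400],None,fx=4,fy=4,interpolation=cv2.INTER_CUBIC); e=cv2.resize(i[180:280,30:130],(520,520),interpolation=cv2.INTER_CUBIC)
cv2.imwrite("pics/crop1.png",cv2.resize(np.hstack([cv2.resize(c,(560,520)),e]),None,fx=.74,fy=.74))
h=cv2.cvtColor(i,cv2.COLOR_BGR2HSV); M=((h[...,1]>100)&(h[...,2]>60)).astype(np.uint8); M[:, :30]=0;M[:,130:]=0;M[:180]=0;M[280:]=0
k=max(cv2.findContours(M,0,1)[0],key=cv2.contourArea); el=cv2.fitEllipse(k); print("cork",el,plane(m,*el[0],140).round(1))
for p in [(327,242),(327,246)]: print(plane(m,*p,108).round(1),plane(m,*p,148).round(1))
E
```

```text
cork ((86.14143371582031, 228.88363647460938), (36.665504455566406, 44.34019470214844), 137.63116455078125) [535.  -17.2 140. ]
[ 556.8 -183.9  108. ] [ 566.2 -181.4  148. ]
[ 553.7 -184.7  108. ] [ 563.5 -182.1  148. ]
```

View pics/crop1.png

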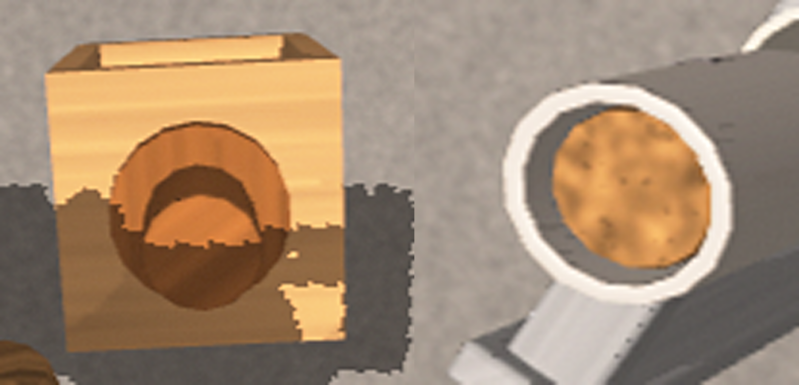

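The crop shows the collar's top circle centred near (327.6,242.6), the grip top near (328.2,254.5), and the sleeve rim near (82.8,229.9).

```bash
python3 - <<'E'
from h import *
m=model("wrist")
for p,z in [((327.6,242.6),108),((328.2,254.5),148),((82.8,229.9),145)]: print(plane(m,*p,z).round(1))
E
```

```text
[ 556.5 -184.5  108. ]
[ 557.9 -184.3  148. ]
[535.5 -17.9 145. ]
```

Emit:
carry_out --slide '[[-0.015,-0.015,-0.15],[-0.015,-0.015,-0.3],[-0.015,-0.015,-0.4],[-0.015,-0.015,-0.465],[-0.015,-0.015,-0.465],[-0.015,-0.015,-0.465],[-0.015,-0.015,-0.465],[-0.015,-0.015,-0.465],[-0.015,-0.015,-0.465],[-0.015,-0.015,-0.465]]' --dr '[[0,0,0],[0,0,0],[0,0,0],[0,0,0],[0,0,0],[0,0,0],[0,0,0],[0,0,0],[0,0,0],[0,0,0]]' --gripper '[100,100,100,100,100,10,10,10,10,10]' --newtons 50

```text
clock: 2.7
eef_pos: [557.2, -184.3, 212.4]
eef_rot: [3.141, -0.001, 0.231]
wrist_force: [0.2, 0.5, -0.2]
finger_gap: 64.1
finger_force: 0.0
```

Emit:
carry_out --slide '[[0,0,0],[0,0,0],[0,0,0],[0,0,0],[0,0,0],[0,0,0]]' --dr '[[0,0,0],[0,0,0],[0,0,0],[0,0,0],[0,0,0],[0,0,0]]' --gripper '[10,10,10,10,10,10]'

```text
clock: 3.2
eef_pos: [557.1, -184.2, 211.4]
eef_rot: [3.142, 0.0, 0.231]
wrist_force: [-0.9, 0.1, 0.2]
finger_gap: 28.8
finger_force: 50.0
```

Emit:
carry_out --slide '[[0,0,0.15],[0,0,0.3],[0,0,0.45],[0,0,0.57],[0,0,0.57],[-0.088,0.68,0.57],[-0.088,0.68,0.57],[-0.088,0.68,0.57],[-0.088,0.68,0.57],[-0.088,0.68,0.57]]' --dr '[[0,0,0],[0,0,0],[0,0,0],[0,0,0],[0,0,0],[0,0,0],[0,0,0],[0,0,0],[0,0,0],[0,0,0]]' --gripper '[10,10,10,10,10,10,10,10,10,10]'

```text
clock: 4.03
eef_pos: [534.1, -9.2, 353.7]
eef_rot: [-3.14, 0.0, 0.235]
wrist_force: [0.1, -0.1, 0.2]
finger_gap: 29.1
finger_force: 50.0
```

Emit:
carry_out --slide '[[0,0,0],[0,0,0],[0,0,0],[0,0,0]]' --dr '[[0,0,0],[0,0,0],[0,0,0],[0,0,0]]' --gripper '[10,10,10,10]'

```text
clock: 4.37
eef_pos: [535.2, -15.4, 353.6]
eef_rot: [-3.142, 0.001, 0.229]
wrist_force: [0.9, -0.2, -1.5]
finger_gap: 29.3
finger_force: 50.0
```

```bash
python3 - <<'E'
from h import *
s=read_state(); print(s["clock"],s["eef_pos"],s["finger_gap"])
o=[]
for n,(x,y) in {"scene":(235,130),"side":(235,140)}.items():
    i=camera(n)[:,:,::-1]; cv2.imwrite(f"pics/{n}2.png",i); o.append(cv2.resize(i[y:y+200,x:x+160],None,fx=2.5,fy=2.5,interpolation=cv2.INTER_CUBIC))
cv2.imwrite("pics/crop2.png",np.hstack(o))
E
```

```text
4.3667 [535.21722057 -15.39999857 353.55541514] 29.33368953466513
```

View pics/crop2.png

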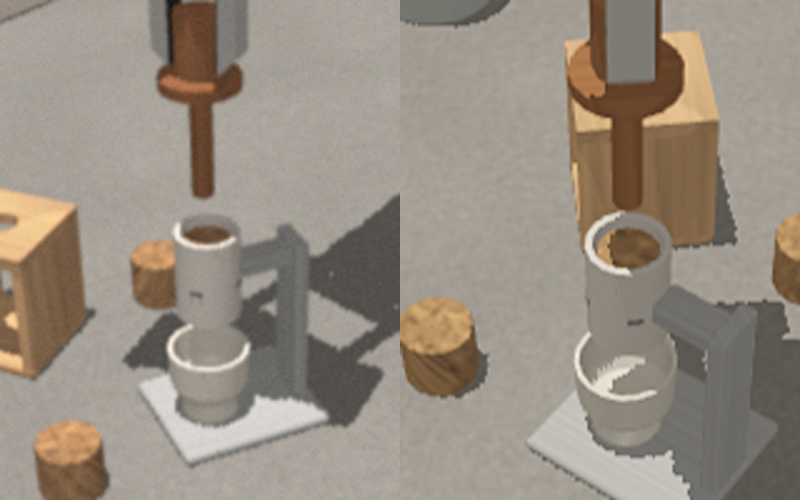

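The crops show the pusher hanging straight. Its tip is at scene (316.2,207) and side (325.8,221.4), above the rim at scene (318.2,223.3) and side (326,238).

```bash
python3 - <<'E'
from h import *
for n,t,r in [("scene",(316.2,206.8),(318.2,223.3)),("side",(325.8,221),(326.0,238))]:
    m=model(n); a=plane(m,*t,170.2); b=plane(m,*r,145); print(n,a.round(1),b.round(1),(b-a)[:2].round(1))
    d=ray(m,*t)[1]; print("view dir",d.round(2))
def tri(a,b):
    s,d=model("scene"),model("side");o1,d1=ray(s,*a);o2,d2=ray(d,*b)
    k=np.linalg.lstsq(np.stack([d1,-d2],1),o2-o1,rcond=None)[0]; return (o1+d1*k[0]+o2+d2*k[1])/2
a=tri((316.2,206.8),(325.8,221));b=tri((318.2,223.3),(326,238));print(a,b,b-a)
E
```

```text
scene [534.3 -15.  170.2] [538.2  -8.6 145. ] [3.9 6.4]
view dir [-0.66 -0.57 -0.49]
side [535.3 -14.2 170.2] [534.8 -11.2 145. ] [-0.6  3. ]
view dir [ 0.12 -0.7  -0.7 ]
[535.28140542 -13.96863238 170.76263843] [534.96139042 -11.97712566 142.95362447] [ -0.32001499   1.99150672 -27.80901397]
```

Emit:
carry_out --slide '[[0.002,0.012,0],[0.002,0.012,-0.03],[0.002,0.012,-0.06],[0.002,0.012,-0.09],[0.002,0.012,-0.11],[0.002,0.012,-0.12],[0.002,0.012,-0.14],[0.002,0.012,-0.16],[0.002,0.012,-0.18],[0.002,0.012,-0.2]]' --dr '[[0,0,0],[0,0,0],[0,0,0],[0,0,0],[0,0,0],[0,0,0],[0,0,0],[0,0,0],[0,0,0],[0,0,0]]' --gripper '[10,10,10,10,10,10,10,10,10,10]' --newtons 60

```text
clock: 5.3
eef_pos: [535.8, -11.2, 304.4]
eef_rot: [3.141, -0.002, 0.231]
wrist_force: [0.1, 0.2, 3.9]
finger_gap: 29.1
finger_force: 60.0
```

Emit:
carry_out --slide '[[0,0,-0.02],[0,0,-0.04],[0,0,-0.06],[0,0,-0.08],[0,0,-0.1],[0,0,-0.12],[0,0,-0.14],[0,0,-0.16],[0,0,-0.175],[0,0,-0.175]]' --dr '[[0,0,0],[0,0,0],[0,0,0],[0,0,0],[0,0,0],[0,0,0],[0,0,0],[0,0,0],[0,0,0],[0,0,0]]' --gripper '[10,10,10,10,10,10,10,10,10,10]'

```text
clock: 6.13
eef_pos: [535.4, -11.2, 259.2]
eef_rot: [-3.141, 0.001, 0.231]
wrist_force: [0.4, -0.3, -0.3]
finger_gap: 28.8
finger_force: 60.0
```

```bash
python3 - <<'E'
from h import *
s=read_state(); print(s["clock"],s["eef_pos"],s["wrist_force"],s["finger_gap"])
o=[]
for n,(x,y) in {"scene":(235,130),"side":(235,140)}.items():
    i=camera(n)[:,:,::-1]; o.append(cv2.resize(i[y:y+200,x:x+160],None,fx=2.5,fy=2.5,interpolation=cv2.INTER_CUBIC))
cv2.imwrite("pics/crop3.png",np.hstack(o))
E
```

```text
6.1333 [535.36719951 -11.15914776 259.22976746] [ 0.35824876 -0.30734671 -0.28909886] 28.782557028281488
```

View pics/crop3.png

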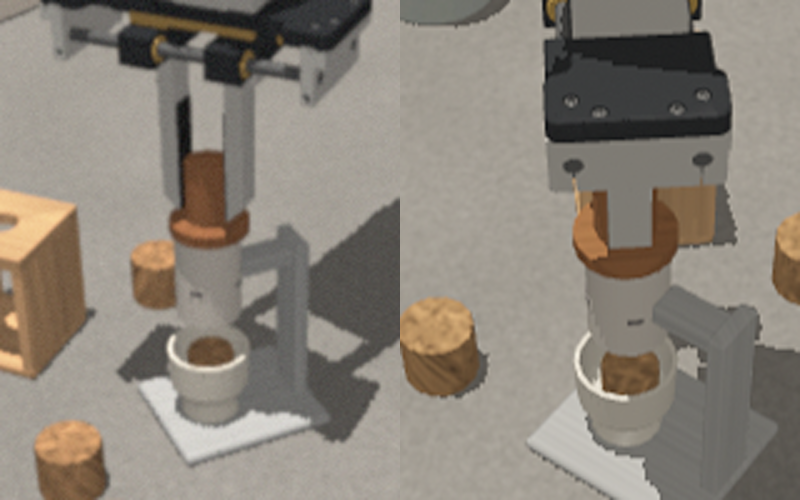

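The stopper is lying in the cup, and the collar sits just above the rim. Now I'll ease down to contact.

Emit:
carry_out --slide '[[0,0,-0.004],[0,0,-0.006],[0,0,-0.008],[0,0,-0.01],[0,0,-0.01],[0,0,-0.01]]' --dr '[[0,0,0],[0,0,0],[0,0,0],[0,0,0],[0,0,0],[0,0,0]]' --gripper '[10,10,10,10,10,10]'

```text
clock: 6.73
eef_pos: [535.6, -11.2, 257.7]
eef_rot: [3.142, -0.0, 0.231]
wrist_force: [0.1, -0.1, 0.2]
finger_gap: 29.0
finger_force: 60.0
```

Emit:
carry_out --slide '[[0,0,-0.003],[0,0,-0.006],[0,0,-0.006],[0,0,-0.006]]' --dr '[[0,0,0],[0,0,0],[0,0,0],[0,0,0]]' --gripper '[10,10,10,10]'

```text
clock: 7.07
eef_pos: [535.6, -11.2, 256.4]
eef_rot: [3.141, -0.0, 0.231]
wrist_force: [-0.3, 0.8, 2.1]
finger_gap: 28.7
finger_force: 60.0
```

Emit:
carry_out --slide '[[0,0,-0.002],[0,0,-0.003],[0,0,-0.003],[0,0,-0.003]]' --dr '[[0,0,0],[0,0,0],[0,0,0],[0,0,0]]' --gripper '[10,10,10,10]'

```text
clock: 7.4
eef_pos: [535.7, -11.2, 256.4]
eef_rot: [3.141, -0.001, 0.231]
wrist_force: [-4.1, 0.6, 10.3]
finger_gap: 29.0
finger_force: 60.0
```

The collar is touching the rim (10 N). I'll release it and lift straight up.

Emit:
carry_out --slide '[[0,0,0.002],[0,0,0.002],[0,0,0.002],[0,0,0.002],[0,0,0.002],[0,0,0.002],[0,0,0.002],[0,0,0.002],[0,0,0.002],[0,0,0.002]]' --dr '[[0,0,0],[0,0,0],[0,0,0],[0,0,0],[0,0,0],[0,0,0],[0,0,0],[0,0,0],[0,0,0],[0,0,0]]' --gripper '[70,70,70,70,70,70,70,70,70,70]'

```text
clock: 8.23
eef_pos: [535.5, -11.2, 255.9]
eef_rot: [3.142, 0.0, 0.231]
wrist_force: [-0.0, 0.6, -0.3]
finger_gap: 66.0
finger_force: 0.0
```

Emit:
carry_out --slide '[[0,0,0.1],[0,0,0.2],[0,0,0.3],[0,0,0.4],[0,0,0.5],[0,0,0.5],[0,0,0.5],[0,0,0.5]]' --dr '[[0,0,0],[0,0,0],[0,0,0],[0,0,0],[0,0,0],[0,0,0],[0,0,0],[0,0,0]]' --gripper '[70,70,70,70,70,70,70,70]'

```text
clock: 8.9
eef_pos: [535.4, -11.2, 380.0]
eef_rot: [-3.141, 0.001, 0.231]
wrist_force: [0.4, -0.9, 0.5]
finger_gap: 65.6
finger_force: 0.0
```

```bash
python3 - <<'E'
from h import *
s=read_state(); print(s["clock"],s["eef_pos"],s["wrist_force"],s["finger_gap"])
o=[]
for n,(x,y) in {"scene":(235,130),"side":(235,140)}.items():
    i=camera(n)[:,:,::-1]; o.append(cv2.resize(i[y:y+200,x:x+160],None,fx=2.5,fy=2.5,interpolation=cv2.INTER_CUBIC))
cv2.imwrite("pics/crop4.png",np.hstack(o))
E
```

```text
8.9 [535.40902728 -11.15248252 379.9800609 ] [ 0.3546048  -0.87109325  0.46140972] 65.61387005521676
```

View pics/crop4.png

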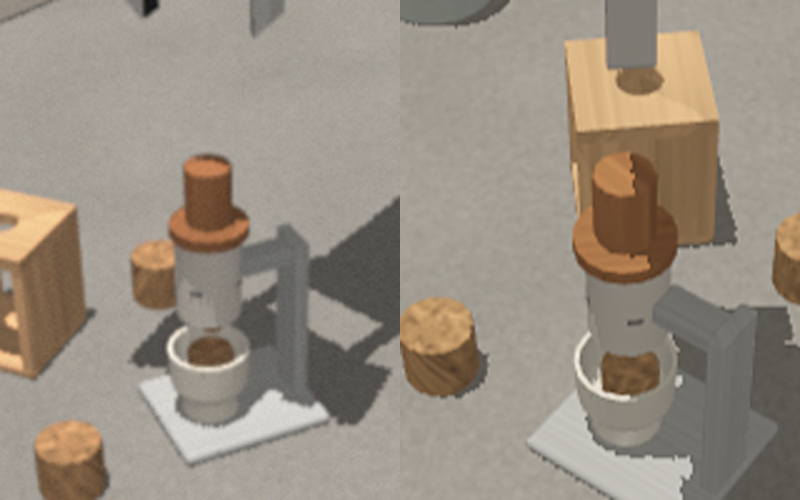

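The pusher stands upright with its collar on the rim. The stopper is in the upright cup and the gripper is clear, so I'll hand in.

```bash
python3 -c "
from cell import *
print(sign_off())"
```

```text
the job is handed in; nothing more can be done
None
```

The job is handed in, with no verdict returned: the last pictures show the stopper in the upright egg cup, the pusher standing released with its collar on the blocked sleeve's rim, and the gripper clear, about 9 s into the 48 s allowed.

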